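# Put the rinsed measuring caps back on the detergent jugs

### The arm

A 6-joint arm with a two-finger parallel gripper is mounted at the origin on the work surface. World frame = base frame: x ahead of the robot, y to its left, z up, the work surface at z = 0. Lengths are in mm, angles in rad, forces in N, time in s.
With the tool pointing down it reaches from about 350 to 775 mm from the base axis. Payload 7.3 kg.
Tool frame: the origin (TCP) lies midway between the tips of the shut fingers; the grasp point (between the pads) lies 19 mm behind it (arm.grasp_offset is the distance from the TCP to the grasp point, in mm); x points along the fingers, z is the direction in which the jaws open and shut, and the axes are right-handed (so a half turn about x gives the same grasp; the last joint's range is limited). The gripper opens to 92 mm and grips with 3 to 60 N. Pads are 19 mm wide; open, the fingers measure 130 mm over their backs; the gripper's body (75 mm by 190 mm) begins 47 mm behind the grasp point.
Start: joints at [1.096, 0.342, 1.524, -0, 1.275, -0.146], TCP at [169.512, 496.901, 226.741] pointing down, gripper open.
Joint ranges: [-2.53, 2.53], [-0.77, 2.02], [0.04, 2.7], [-1, 4.14], [0.28, 2.66], [-3.11, 3.11]. Speed limits (rad/s): [2.57, 2.57, 3.14, 3.14, 3.14, 3.14].

### API

Orientations are given as a rotation vector (axis times angle).
In Python, from station import arm gives the robot as it stands.
- The arm moves only by the tool arm_command, never from a script. Its argument "rows" is a list of rows, each an object of numbers: "x", "y", "z": the shift along the tool's x, y, z in m; "roll": the turn about the tool's x in units of 8 degrees (1.0 is 8 degrees); "hand": the closure, from 0 (fully open) to 1 (shut). In form: [{"x": .., "y": .., "z": .., "roll": .., "hand": ..}, ...]. A call has 1 to 20 rows; each row is the pose to reach, as a shift and turn from the pose commanded when the call began, along the tool's axes at that moment; what a row does not reach only later rows make up. A row lasts 1/8 s, in which the tool goes at most 62.5 mm and 10.7 degrees, less where a joint would pass 70% of its speed; a pose out of reach is approached as far as the arm can. A call with a gripper value outside its range is refused whole. The fingers move at their own pace and stop on an object; "newtons" is the grip in N (left out, the last holds). Time passes only in rows, so rows that repeat a pose let the fingers close. It gives the time, the measured TCP pose, the force and the opening at its end, in the units of the state.
- arm.state(): the state, without advancing time (a new reading comes with each control period).
- arm.get_image(name): name is "scene" or "top" or "wrist"; returns (picture, depth): 400x640x3 uint8, red, green, blue; 400x640 float32, mm along the optical axis (not along the pixel's ray), 0 where there is no reading.
- arm.camera_params(name): a dict with "mtx" (3x3 intrinsics, pixels), "R" (3x3) and "t" (3): a world point X has camera coordinates R X + t; the wrist camera has in their place "hand_eye" (4x4, takes a point from camera to tool coordinates, whose origin is the TCP and whose axes are the tool frame's). Camera axes: x right, y down, z forward; pixel columns grow to the right and rows downward; lengths in mm; the calibration is good to about 2 mm. A picture is of the moment at which its call begins: read the wrist's pose just before it. camera_params takes no time and is no camera call.
- arm.finish_job(): hands the job in, once; it reports no verdict.
The state is a dict: "time_s": time; "joints": joint angles; "joint_vel": joint speeds; "joint_torque": joint torques, N m; "eef_pos": TCP position; "ee_rot": TCP orientation; "ft_force": force on the tool from outside, world axes, zero at the start; "torque": the same for the moment, N m; "finger_gap": finger opening in mm.
Only numpy, scipy, OpenCV 4.12 (cv2) and the standard library are available. Lean on these libraries where they do the work, as an engineer would, in place of code of your own. Each camera call takes 0.05 s, during which the arm holds its last target.

### The job

The four measuring caps have been rinsed and stand mouth down on the drain tray. Put each one back on the open jug of its own colour, mouth down over the white spout until its rim sits flat on the jug's collar. Set the caps down rather than dropping them, and leave all the jugs, the closed white bleach jug too, standing where they are.

Things in the scene. Friction and masses are not known exactly. Their poses are not given: they have to be found in the camera images.
- cap_yellow: loose yellow measuring cap, a ribbed plastic cup standing mouth down on the pale grey ribbed drain tray (tray floor 5 mm above the counter, rim 12 mm): 56 mm outer diameter, 48 mm high, wall 3 mm, top 4 mm thick, 30 g. Origin: centre of its mouth (lower rim); z axis up to the closed top.
- cap_green: loose green measuring cap, a ribbed plastic cup standing mouth down on the pale grey ribbed drain tray (tray floor 5 mm above the counter, rim 12 mm): 56 mm outer diameter, 42 mm high, wall 3 mm, top 4 mm thick, 30 g. Origin: centre of its mouth (lower rim); z axis up to the closed top.
- cap_blue: loose blue measuring cap, a ribbed plastic cup standing mouth down on the pale grey ribbed drain tray (tray floor 5 mm above the counter, rim 12 mm): 53 mm outer diameter, 54 mm high, wall 3 mm, top 4 mm thick, 30 g. Origin: centre of its mouth (lower rim); z axis up to the closed top.
- cap_magenta: loose magenta measuring cap, a ribbed plastic cup standing mouth down on the pale grey ribbed drain tray (tray floor 5 mm above the counter, rim 12 mm): 54 mm outer diameter, 44 mm high, wall 3 mm, top 4 mm thick, 30 g. Origin: centre of its mouth (lower rim); z axis up to the closed top.
- jug_yellow: open yellow jug, full, not fixed, on a grey spill tray: 76 mm wide, from x = -37 to +78 mm, loop handle at +x. Origin: on its underside (4 mm above the counter), straight below the spout; z up. Flat round collar (68 mm diameter, the cap's rim rests on it) 178 mm above the origin; white spout 26 mm higher, 30 mm thick at its foot, 22 at its tip. Handle lower than collar.
- jug_green: open green jug, full, not fixed, on a grey spill tray: 76 mm wide, from x = -37 to +82 mm, loop handle at +x. Origin: on its underside (4 mm above the counter), straight below the spout; z up. Flat round collar (68 mm diameter, the cap's rim rests on it) 166 mm above the origin; white spout 26 mm higher, 30 mm thick at its foot, 22 at its tip. Handle lower than collar.
- jug_blue: open blue jug, full, not fixed, on a grey spill tray: a round waisted bottle 78 mm in diameter, no handle, white label. Origin: on its underside (4 mm above the counter), straight below the spout; z up. Flat round collar (68 mm diameter, the cap's rim rests on it) 182 mm above the origin; white spout 26 mm higher, 30 mm thick at its foot, 22 at its tip.
- jug_magenta: open magenta jug, full, not fixed, on a grey spill tray: 72 mm wide, from x = -37 to +70 mm, loop handle at +x. Origin: on its underside (4 mm above the counter), straight below the spout; z up. Flat round collar (68 mm diameter, the cap's rim rests on it) 160 mm above the origin; white spout 26 mm higher, 30 mm thick at its foot, 22 at its tip. Handle lower than collar.
- bleach: white bleach jug that is closed already (small grey cap, 42 mm in diameter, top 190 mm above its origin), 74 mm wide, from 37 mm in front of (-x) to 78 mm behind (+x) its origin, standing among the open jugs, not fixed. Origin: on its underside, straight below its cap. To be left alone.
Not all that is in view belongs to the job. Of the things that look like the jug_yellow, the larger one is meant. Of the things shaped like the cap_green, the green one is meant.

How it is judged (in metres and radians):
At the end, for the whole second after the job is handed in: Each cap stands on the jug of its own colour: centred within 14 mm of the spout's axis, its rim within 5 mm of the collar's height, square to the jug within 0.12 rad, every jug upright within 0.08 rad, caps and jugs at rest (under 0.02 m/s) (horizontal distance between cap_yellow and jug_yellow below 0.014 m and z of cap_yellow in the frame of jug_yellow between 0.173 and 0.183 m and angle between the z axis of cap_yellow and the z axis of jug_yellow, either way round below 0.12 rad and angle between each of jug_yellow, jug_green, jug_blue, jug_magenta's own z axis and vertical below 0.08 rad and linear speed of each of cap_yellow, jug_yellow, cap_green, jug_green, cap_blue, jug_blue, cap_magenta, jug_magenta below 0.02 m/s and horizontal distance between cap_green and jug_green below 0.014 m and z of cap_green in the frame of jug_green between 0.161 and 0.171 m and angle between the z axis of cap_green and the z axis of jug_green, either way round below 0.12 rad and horizontal distance between cap_blue and jug_blue below 0.014 m and z of cap_blue in the frame of jug_blue between 0.177 and 0.187 m and angle between the z axis of cap_blue and the z axis of jug_blue, either way round below 0.12 rad and horizontal distance between cap_magenta and jug_magenta below 0.014 m and z of cap_magenta in the frame of jug_magenta between 0.155 and 0.165 m and angle between the z axis of cap_magenta and the z axis of jug_magenta, either way round below 0.12 rad); the robot touches nothing.
It fails at once if an open jug was shoved (over 30 mm) or tipped (over 20 degrees) (distance of any of jug_yellow, jug_green, jug_blue, jug_magenta from where it was at the start of the episode above 0.03 m or angle between any of jug_yellow, jug_green, jug_blue, jug_magenta's own z axis and vertical above 0.35 rad).
It fails at once if the bleach jug was shoved (over 30 mm) or tipped (over 20 degrees) (distance of bleach from where it was at the start of the episode above 0.03 m or angle between bleach's own z axis and vertical above 0.35 rad).
It fails at once if a cap was dropped or flung (over 0.8 m/s with no finger touching it, a fall of more than 30 mm) ((linear speed of cap_yellow above 0.8 m/s and contact force between cap_yellow and the fingers below 0.01 N) or (linear speed of cap_green above 0.8 m/s and contact force between cap_green and the fingers below 0.01 N) or (linear speed of cap_blue above 0.8 m/s and contact force between cap_blue and the fingers below 0.01 N) or (linear speed of cap_magenta above 0.8 m/s and contact force between cap_magenta and the fingers below 0.01 N)).
It also fails if it takes over 106 s, if anything falls off the work surface, if the arm or the gripper's body presses on something with over 40 N, if the wrist force passes 120 N, or if a joint passes its speed limit or range.

## Working session

There is one attempt and no reset: what is moved stays moved. The work goes in short steps, Python scripts to look and compute and a tool call to move; the robot and the scene stay as the last step left them, time stands still between calls to the robot, and variables do not carry over. Pictures are saved under pics/ and viewed, and the job is handed in when it is done.

Besides the shell and the picture viewer there is one more tool, called after ">>>" as name(argument=value, ...) on one line, values as JSON. arm_command: Moves the arm, as the interface text tells. Its arguments: {"type":"object","properties":{"rows":{"type":"array","items":{"type":"object","properties":{"x":{"type":"number"},"y":{"type":"number"},"z":{"type":"number"},"roll":{"type":"number"},"hand":{"type":"number"}}}},"newtons":{"type":"number"}},"required":["rows"]}

```bash
ls; mkdir -p pics
python3 - <<'E'
from station import arm
import cv2,numpy as np
print(arm.state())
for n in("scene","top"):
    p,d=arm.get_image(n); cv2.imwrite(f"pics/{n}0.png",p[:,:,::-1]); np.savez(f"{n}0.npz",p=p,d=d)
    print(n,arm.camera_params(n))
print(arm.camera_params("wrist"), arm.grasp_offset)
E
```

```text
pics
{'time_s': 0.0, 'joints': array([ 1.09600257e+00,  3.42694236e-01,  1.52501777e+00, -1.75454739e-05,
        1.27538123e+00, -1.46014578e-01]), 'joint_vel': array([ 0.00052466, -0.00034741,  0.00049486, -0.00092035,  0.00131587,
        0.0013308 ]), 'joint_torque': array([ 1.36803224e-03, -4.31254506e+01, -2.44218206e+01,  7.18939933e-02,
        5.60230238e-02, -1.35536793e-04]), 'eef_pos': array([169.32104349, 496.51997249, 226.05947801]), 'ee_rot': array([-0.96445299,  1.34834932,  0.96329144]), 'ft_force': array([-0.37665007,  0.12248594, -0.00970556]), 'torque': array([-0.05388862, -0.01110977,  0.02147127]), 'finger_gap': 91.77330171237716}
scene {'mtx': array([[422.99547817,   0.        , 313.70736766],
       [  0.        , 422.99547817, 210.30815173],
       [  0.        ,   0.        ,   1.        ]]), 'R': array([[ 0.81307385,  0.58174231,  0.02206367],
       [ 0.39643016, -0.52552136, -0.75277515],
       [-0.42632623,  0.62080849, -0.65790787]]), 't': array([-334.51640414, -108.49923063, 1274.22992185])}
top {'mtx': array([[396.7600715 ,   0.        , 327.91463803],
       [  0.        , 396.7600715 , 198.7269721 ],
       [  0.        ,   0.        ,   1.        ]]), 'R': array([[-0.02316165, -0.99940658,  0.02549544],
       [-0.98994405,  0.01936762, -0.14012732],
       [ 0.13955038, -0.02848464, -0.98980519]]), 't': array([ -12.11873797,  418.40162585, 1087.4016328 ])}
{'mtx': array([[326.39591284,   0.        , 320.32642306],
       [  0.        , 326.39591284, 194.31919606],
       [  0.        ,   0.        ,   1.        ]]), 'hand_eye': array([[ 4.17284243e-04, -2.57518220e-01,  9.66273353e-01,
        -1.58496939e+02],
       [ 1.45704841e-04, -9.66273411e-01, -2.57518298e-01,
         6.83826232e+01],
       [ 9.99999902e-01,  2.48249033e-04, -3.65689017e-04,
         2.56946185e-01],
       [ 0.00000000e+00,  0.00000000e+00,  0.00000000e+00,
         1.00000000e+00]])} 18.8
```

View pics/scene0.png

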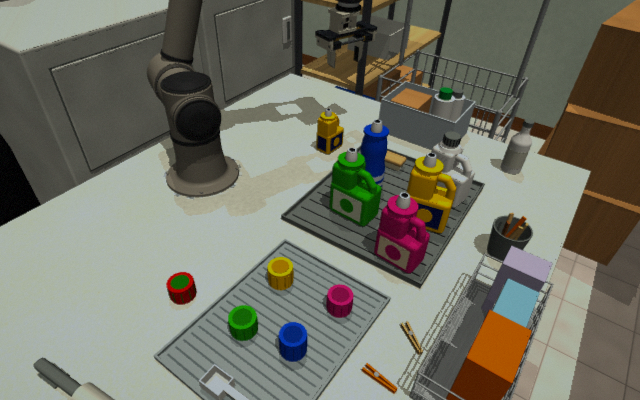

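View pics/top0.png

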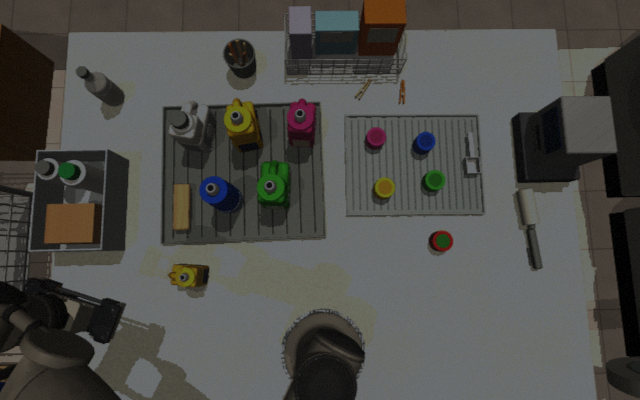

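```bash
cat > h.py <<'E'
import cv2,numpy as np
from station import arm
from scipy.spatial.transform import Rotation as Rn
HSV={'yellow':(22,33),'green':(45,75),'blue':(105,125),'magenta':(155,175)}
def cloud(n,p,d,P=None):
    P=P or arm.camera_params(n);K=P['mtx']
    v,u=np.mgrid[:400,:640]
    c=np.stack([(u-K[0,2])/K[0,0]*d,(v-K[1,2])/K[1,1]*d,d],-1)
    return (c-P['t'])@P['R']
def ray(n,u,v,z):
    P=arm.camera_params(n);r=P['R'].T@np.linalg.inv(P['mtx'])@[u,v,1];o=-P['R'].T@P['t']
    return o+r*(z-o[2])/r[2]
def tool(s=None):
    s=s or arm.state();R=Rn.from_rotvec(s['ee_rot']).as_matrix();return R,s['eef_pos']
def to(x,y,z,s=None):
    R,p=tool(s);return np.round(R.T@(np.array([x,y,z])-p)/1000,4)
E
python3 - <<'E'
from h import *
R,p=tool();print(np.round(R,3),p)
cap={'yellow':48,'green':42,'blue':54,'magenta':44};col={'yellow':178,'green':166,'blue':182,'magenta':160}
for n in("top","scene"):
    f=np.load(n+"0.npz");im,d=f['p'],f['d'];W=cloud(n,im,d)
    hsv=cv2.cvtColor(im,cv2.COLOR_RGB2HSV)
    for c,(a,b) in HSV.items():
        m=((hsv[...,0]>=a)&(hsv[...,0]<=b)&(hsv[...,1]>120)&(hsv[...,2]>40)&(d>0)).astype(np.uint8)
        k,l,st,ce=cv2.connectedComponentsWithStats(m)
        for i in range(1,k):
            if st[i,4]<60: continue
            q=W[l==i];zt=np.percentile(q[:,2],95);t=q[abs(q[:,2]-(5+cap[c]))<5]
            print(n,c,np.round(ce[i]),st[i,4],'z95',zt.round(),'med',np.median(q,0).round(),'top',(len(t),((t.max(0)+t.min(0))/2).round(1),t.mean(0).round(1)) if len(t) else '')
    # white-ish spout
    for c in col:
        z=4+col[c]+26
    m=((hsv[...,1]<60)&(hsv[...,2]>60)&(abs(W[...,2]-195)<25)&(d>0)).astype(np.uint8)
    k,l,st,ce=cv2.connectedComponentsWithStats(m)
    for i in range(1,k):
        if st[i,4]<15: continue
        q=W[l==i];zz=q[:,2].max();t=q[q[:,2]>zz-4];print(n,'spout',ce[i].round(),st[i,4],'zmax',zz.round(),len(t),((t.max(0)+t.min(0))/2).round(1),t.mean(0).round(1))
E
```

```text
[[-0.001 -0.946  0.323]
 [-0.001  0.323  0.946]
 [-1.     0.    -0.001]] [169.34703566 496.55211002 226.12025222]
top yellow [239. 116.] 620 z95 184.0 med [609. 199. 181.] top 
top yellow [384. 187.] 236 z95 56.0 med [ 444. -177.   52.] top (218, array([ 445.1, -177.5,   52.9]), array([ 444.7, -176.5,   52.4]))
top yellow [184. 275.] 341 z95 130.0 med [222. 343. 126.] top 
top green [273. 181.] 964 z95 172.0 med [451. 117. 157.] top 
top green [ 66. 170.] 213 z95 188.0 med [478. 611. 185.] top 
top green [435. 180.] 315 z95 50.0 med [ 463. -322.   46.] top (300, array([ 464.8, -321.8,   47. ]), array([ 464.6, -321.5,   46.4]))
top green [443. 241.] 133 z95 45.0 med [ 293. -335.   42.] top (67, array([ 292.1, -333.6,   44.2]), array([ 292.4, -335.2,   43.6]))
top blue [425. 141.] 287 z95 62.0 med [ 573. -299.   58.] top (267, array([ 574.4, -298.1,   59. ]), array([ 574.2, -298.2,   58.4]))
top blue [214. 190.] 498 z95 189.0 med [422. 257. 186.] top 
top magenta [301. 117.] 684 z95 166.0 med [611.  44. 162.] top 
top magenta [376. 136.] 289 z95 52.0 med [ 591. -161.   48.] top (267, a
[... 2318 characters left out ...]
714.5  217.7] [-600.2  715.8  217.6]
scene spout [540.  24.] 24 zmax 220.0 2 [ 558.9 1437.6  218.7] [ 558.9 1437.6  218.7]
scene spout [83. 55.] 2442 zmax 220.0 211 [-671.8  140.2  217.9] [-609.9   83.   218. ]
scene spout [529. 121.] 20 zmax 172.0 20 [742.1 598.4 171.2] [742.1 596.1 171. ]
scene spout [376. 126.] 110 zmax 214.0 24 [427.5 255.4 212.1] [428.5 253.7 212. ]
scene spout [452. 135.] 99 zmax 198.0 67 [603.6 343.7 195.6] [604.4 342.8 194.7]
scene spout [351. 155.] 119 zmax 199.0 24 [433.5 121.3 197. ] [433.8 119.7 196.3]
scene spout [430. 160.] 127 zmax 210.0 33 [604.5 201.1 208.3] [605.4 198.2 208. ]
scene spout [403. 200.] 136 zmax 192.0 46 [613.5  45.3 190.2] [614.9  44.2 189.9]
```

Run:
```python
import cv2
t=cv2.imread('pics/top0.png');s=cv2.imread('pics/scene0.png')
a=cv2.resize(cv2.convertScaleAbs(t[90:290,155:495],alpha=1.8),(800,470))
cv2.imwrite('pics/tcrop.png',a)
cv2.imwrite('pics/scrop.png',cv2.resize(s[90:370,150:480],(700,594)))
```

```text
(no output)
```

View pics/tcrop.png

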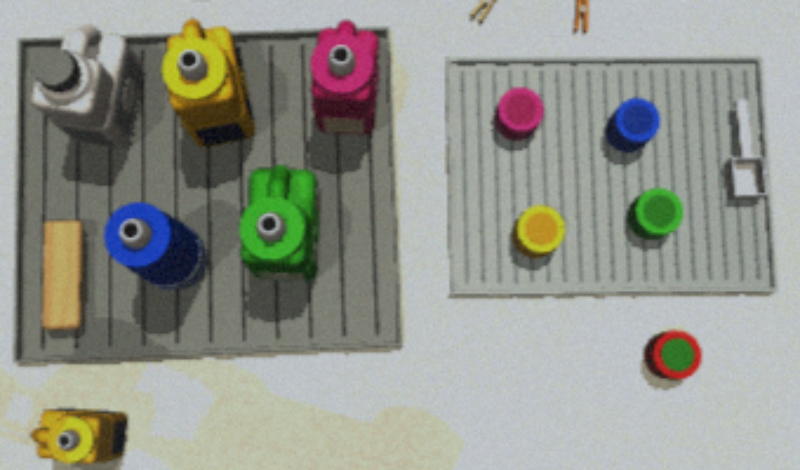

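View pics/scrop.png

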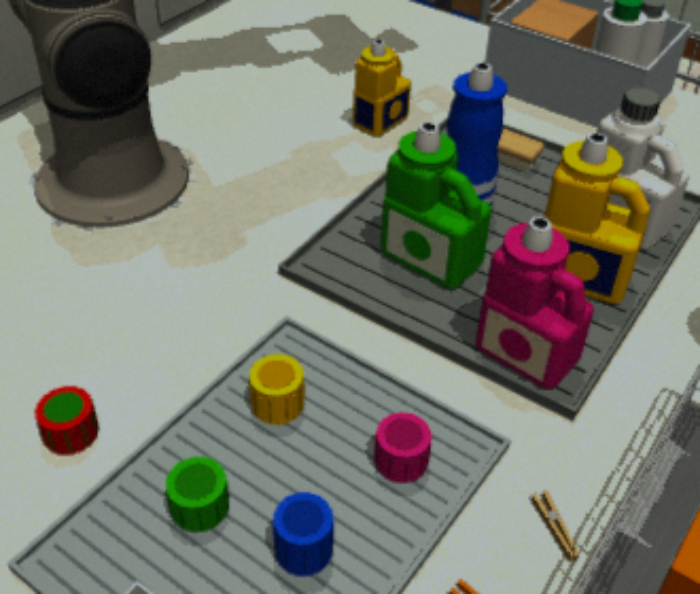

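Run:
```python
from h import *
col={'yellow':(178,603,202),'green':(166,432,122),'blue':(182,425,257),'magenta':(160,613,48)}
for n in("top","scene"):
    f=np.load(n+"0.npz");im,d=f['p'],f['d'];W=cloud(n,im,d)
    hsv=cv2.cvtColor(im,cv2.COLOR_RGB2HSV)
    for c,(h,x,y) in col.items():
        a,b=HSV[c]
        near=(np.hypot(W[...,0]-x,W[...,1]-y)<48)
        m=near&(abs(W[...,2]-h-4)<6)&(hsv[...,0]>=a)&(hsv[...,0]<=b)&(hsv[...,1]>120)
        v,u=np.nonzero(m);(cc,r)=cv2.minEnclosingCircle(np.float32(W[m][:,:2]))
        q=np.stack([u,v],1).astype(np.float32);e=cv2.fitEllipse(cv2.convexHull(q))
        # spout
        s=near&(W[...,2]>h+24)&(hsv[...,1]<110)
        t=W[s]; vv,uu=np.nonzero(s&(W[...,2]>h+24))
        hi=(W[s][:,2]>h+26);
        print(n,c,'circ',np.round(cc,1),round(r,1),'ell->',ray(n,*e[0],h+4)[:2].round(1),np.round(e[1],1),'spoutmid',((t.max(0)+t.min(0))/2).round(1),t.mean(0).round(1),len(t))
```

```text
top yellow circ [602.4 206. ] 34.6 ell-> [601.6 204.9] [26.4 27.3] spoutmid [601.9 204.7 207. ] [600.8 204.4 207.4] 80
top green circ [431.4 125.3] 34.0 ell-> [431.1 125. ] [27.  27.2] spoutmid [431.5 124.6 194.7] [430.6 124.7 195.1] 83
top blue circ [424.4 260.1] 33.8 ell-> [424.  259.7] [27.1 28.3] spoutmid [423.7 259.2 210.7] [423.7 259.  211.7] 83
top magenta circ [612.1  49.9] 34.1 ell-> [611.2  49.9] [25.8 26. ] spoutmid [611.6  49.2 189.4] [610.7  50.2 189.1] 73
scene yellow circ [604.  201.1] 35.4 ell-> [606.3 197.5] [16.9 29.1] spoutmid [605.4 200.7 206.3] [605.1 197.9 206.7] 64
scene green circ [433.9 121.1] 34.4 ell-> [435.7 117. ] [17.  27.2] spoutmid [433.5 121.1 194.5] [435.  119.3 195. ] 56
scene blue circ [426.1 257.3] 35.3 ell-> [429.3 252.5] [14.8 25. ] spoutmid [428.1 255.4 210.5] [428.5 253.5 211. ] 45
scene magenta circ [611.3  45.8] 36.4 ell-> [615.5  42.7] [21.  31.4] spoutmid [614.2  45.3 188.3] [614.9  43.6 189. ] 85
```

Candidates, in top-view pixels:
- **Yellow jug:** (238,118) is the larger one and has the cap-sized collar, so it is the target. The one at (184,276) is about 130 mm high and is the decoy.
- **Green cap:** (434,181) is all green on the tray, so it is the target. The one at (441,241) is red with a green top, off the tray, and is the decoy.

The enlarged crops confirm both. Now moving above the magenta cap.

>>> arm_command(rows=[{"x": -0.05,"y": 0,"z": 0,"roll": -1.2,"hand": 0},{"x": -0.08,"y": -0.03,"z": -0.03,"roll": -2.36,"hand": 0},{"x": -0.08,"y": -0.614,"z": -0.4865,"roll": -2.36,"hand": 0},{"x": -0.08,"y": -0.614,"z": -0.4865,"roll": -2.36,"hand": 0},{"x": -0.08,"y": -0.614,"z": -0.4865,"roll": -2.36,"hand": 0},{"x": -0.08,"y": -0.614,"z": -0.4865,"roll": -2.36,"hand": 0},{"x": -0.08,"y": -0.614,"z": -0.4865,"roll": -2.36,"hand": 0},{"x": -0.08,"y": -0.614,"z": -0.4865,"roll": -2.36,"hand": 0},{"x": -0.08,"y": -0.614,"z": -0.4865,"roll": -2.36,"hand": 0},{"x": -0.08,"y": -0.614,"z": -0.4865,"roll": -2.36,"hand": 0},{"x": -0.08,"y": -0.614,"z": -0.4865,"roll": -2.36,"hand": 0},{"x": -0.08,"y": -0.614,"z": -0.4865,"roll": -2.36,"hand": 0},{"x": -0.08,"y": -0.614,"z": -0.4865,"roll": -2.36,"hand": 0},{"x": -0.08,"y": -0.614,"z": -0.4865,"roll": -2.36,"hand": 0},{"x": -0.08,"y": -0.614,"z": -0.4865,"roll": -2.36,"hand": 0},{"x": -0.08,"y": -0.614,"z": -0.4865,"roll": -2.36,"hand": 0},{"x": -0.08,"y": -0.614,"z": -0.4865,"roll": -2.36,"hand": 0},{"x": -0.08,"y": -0.614,"z": -0.4865,"roll": -2.36,"hand": 0}])

```text
time_s: 2.35
eef_pos: [593.3, -160.7, 307.4]
ee_rot: [-1.211, 1.208, 1.21]
ft_force: [-0.1, -0.8, -0.6]
finger_gap: 92.0
```

```bash
cat > wr.py <<'E'
from h import *
import sys
def wcaps(pts,name):
    s=arm.state();im,d=arm.get_image('wrist');P=arm.camera_params('wrist')
    cv2.imwrite(f'pics/{name}.png',im[:,:,::-1]);R,p=tool(s);H=P['hand_eye'];K=P['mtx']
    v,u=np.mgrid[:400,:640];c=np.stack([(u-K[0,2])/K[0,0]*d,(v-K[1,2])/K[1,1]*d,d],-1)
    W=(c@H[:3,:3].T+H[:3,3])@R.T+p
    hsv=cv2.cvtColor(im,cv2.COLOR_RGB2HSV)
    for c,x,y,z in pts:
        a,b=HSV[c];m=(np.hypot(W[...,0]-x,W[...,1]-y)<50)&(abs(W[...,2]-z)<6)&(hsv[...,0]>=a-3)&(hsv[...,0]<=b+3)&(hsv[...,1]>100)&(d>0)
        if m.sum()<10: print(c,'none');continue
        cc,r=cv2.minEnclosingCircle(np.float32(W[m][:,:2]));print(c,np.round(cc,1),round(r,1),m.sum())
    return s
E
python3 - <<'E'
from wr import *
s=wcaps([('magenta',593,-162,49),('blue',575,-300,59),('yellow',445,-179,53),('green',465,-323,47)],'w1')
print(s['time_s'],s['eef_pos'],tool(s)[0].round(3),s['joints'].round(2),to(593,-161,12,s))
E
```

```text
magenta [ 594.7 -163.3] 27.6 1401
blue [ 576.5 -301.7] 27.2 1510
yellow [ 447.3 -180.3] 28.9 2051
green [ 467.3 -324.3] 29.1 1972
2.35 [ 593.30896248 -160.71762531  307.44734156] [[ 0.001 -1.    -0.002]
 [-0.    -0.002  1.   ]
 [-1.    -0.001 -0.   ]] [-0.39  0.47  1.1   0.    1.57 -1.96] [ 2.954e-01  6.000e-04 -2.000e-04]
```

View pics/w1.png

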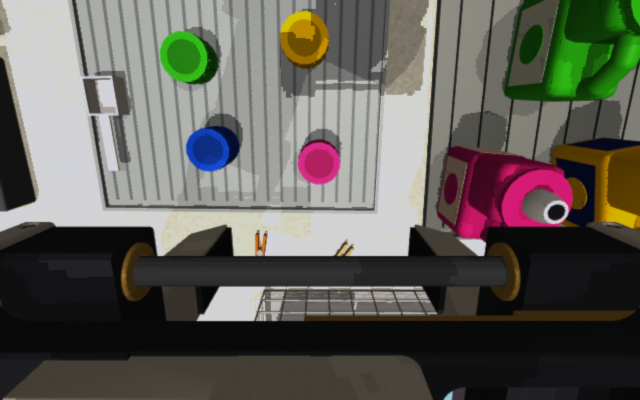

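>>> arm_command(rows=[{"x": 0.06,"y": -0.001,"z": -0.002,"roll": 0,"hand": 0},{"x": 0.12,"y": -0.001,"z": -0.002,"roll": 0,"hand": 0},{"x": 0.18,"y": -0.001,"z": -0.002,"roll": 0,"hand": 0},{"x": 0.23,"y": -0.001,"z": -0.002,"roll": 0,"hand": 0},{"x": 0.27,"y": -0.001,"z": -0.002,"roll": 0,"hand": 0},{"x": 0.29,"y": -0.001,"z": -0.002,"roll": 0,"hand": 0},{"x": 0.295,"y": -0.001,"z": -0.002,"roll": 0,"hand": 0},{"x": 0.295,"y": -0.001,"z": -0.002,"roll": 0,"hand": 0.2},{"x": 0.295,"y": -0.001,"z": -0.002,"roll": 0,"hand": 0.4},{"x": 0.295,"y": -0.001,"z": -0.002,"roll": 0,"hand": 0.6},{"x": 0.295,"y": -0.001,"z": -0.002,"roll": 0,"hand": 0.6},{"x": 0.295,"y": -0.001,"z": -0.002,"roll": 0,"hand": 0.6},{"x": 0.295,"y": -0.001,"z": -0.002,"roll": 0,"hand": 0.6},{"x": 0.285,"y": -0.001,"z": -0.002,"roll": 0,"hand": 0.6}], newtons=15)

```text
time_s: 4.15
eef_pos: [593.9, -163.5, 21.2]
ee_rot: [-1.208, 1.21, 1.212]
ft_force: [-0.3, 0.1, -1.1]
finger_gap: 55.0
```

Run:
```python
from h import *
s=arm.state();print(s['time_s'],s['eef_pos'],s['finger_gap'],s['ft_force'],to(611.7,48,262,s))
```

```text
4.15 [ 593.85756399 -163.50203564   21.20441596] 55.04253487259554 [-0.26369979  0.05131833 -1.11784672] [-0.2406 -0.0175  0.2117]
```

>>> arm_command(rows=[{"x": -0.03,"y": 0,"z": 0,"roll": 0,"hand": 0.6},{"x": -0.08,"y": 0,"z": 0,"roll": 0,"hand": 0.6},{"x": -0.13,"y": 0,"z": 0,"roll": 0,"hand": 0.6},{"x": -0.18,"y": 0,"z": 0,"roll": 0,"hand": 0.6},{"x": -0.22,"y": 0,"z": 0.01,"roll": 0,"hand": 0.6},{"x": -0.24,"y": -0.005,"z": 0.04,"roll": 0,"hand": 0.6},{"x": -0.24,"y": -0.01,"z": 0.08,"roll": 0,"hand": 0.6},{"x": -0.24,"y": -0.015,"z": 0.13,"roll": 0,"hand": 0.6},{"x": -0.24,"y": -0.018,"z": 0.18,"roll": 0,"hand": 0.6},{"x": -0.24,"y": -0.018,"z": 0.205,"roll": 0,"hand": 0.6},{"x": -0.24,"y": -0.018,"z": 0.2115,"roll": 0,"hand": 0.6},{"x": -0.24,"y": -0.018,"z": 0.2115,"roll": 0,"hand": 0.6}])

```text
time_s: 5.65
eef_pos: [612.3, 47.3, 261.9]
ee_rot: [-1.21, 1.209, 1.21]
ft_force: [-0.2, 0.3, 0.1]
finger_gap: 55.2
```

Run:
```python
from wr import *
s=wcaps([('magenta',611,48,164)],'w2')
im,d=arm.get_image('top');W=cloud('top',im,d);cv2.imwrite('pics/t2.png',cv2.convertScaleAbs(im[:,:,::-1],alpha=1.6))
print(s['time_s'],s['eef_pos'],s['finger_gap'],to(611.7,48,172,s))
```

```text
magenta [613.3  47.9] 33.8 2347
5.65 [612.29135012  47.31007595 261.88997056] 55.15970685073335 [0.0899 0.0006 0.0007]
```

View pics/w2.png

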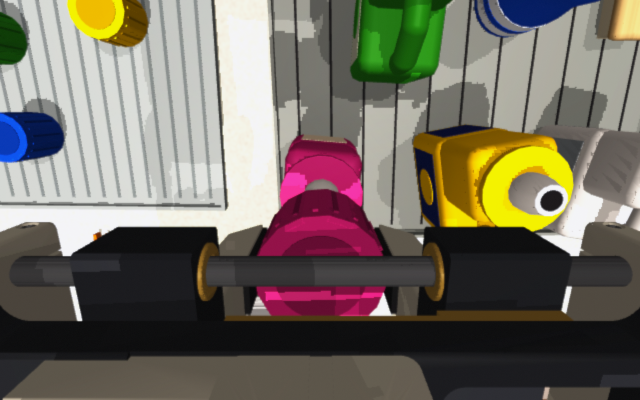

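>>> arm_command(rows=[{"x": 0.03,"y": 0,"z": 0.0005,"roll": 0,"hand": 0.6},{"x": 0.055,"y": 0,"z": 0.0005,"roll": 0,"hand": 0.6},{"x": 0.075,"y": 0,"z": 0.0005,"roll": 0,"hand": 0.6},{"x": 0.085,"y": 0,"z": 0.0005,"roll": 0,"hand": 0.6},{"x": 0.089,"y": 0,"z": 0.0005,"roll": 0,"hand": 0.6},{"x": 0.091,"y": 0,"z": 0.0005,"roll": 0,"hand": 0.6},{"x": 0.0915,"y": 0,"z": 0.0005,"roll": 0,"hand": 0.6},{"x": 0.0915,"y": 0,"z": 0.0005,"roll": 0,"hand": 0.6}])

```text
time_s: 6.75
eef_pos: [612.8, 47.9, 171.1]
ee_rot: [-1.211, 1.208, 1.208]
ft_force: [-1.1, -1.8, 2.8]
finger_gap: 55.1
```

>>> arm_command(rows=[{"x": 0,"y": 0,"z": 0,"roll": 0,"hand": 0.35},{"x": 0,"y": 0,"z": 0,"roll": 0,"hand": 0.25},{"x": 0,"y": 0,"z": 0,"roll": 0,"hand": 0.22},{"x": 0,"y": 0,"z": 0,"roll": 0,"hand": 0.22},{"x": -0.02,"y": 0,"z": 0,"roll": 0,"hand": 0.22},{"x": -0.06,"y": 0,"z": 0,"roll": 0,"hand": 0.22},{"x": -0.1,"y": 0,"z": 0,"roll": 0,"hand": 0.1},{"x": -0.1,"y": 0.02,"z": -0.05,"roll": 0,"hand": 0},{"x": -0.1,"y": 0.04,"z": -0.11,"roll": 0,"hand": 0},{"x": -0.1,"y": 0.06,"z": -0.17,"roll": 0,"hand": 0},{"x": -0.08,"y": 0.08,"z": -0.22,"roll": 0,"hand": 0},{"x": -0.05,"y": 0.1,"z": -0.27,"roll": 0,"hand": 0},{"x": 0,"y": 0.12,"z": -0.31,"roll": 0,"hand": 0},{"x": 0.04,"y": 0.14,"z": -0.35,"roll": 0,"hand": 0},{"x": 0.06,"y": 0.146,"z": -0.371,"roll": 0,"hand": 0},{"x": 0.06,"y": 0.146,"z": -0.371,"roll": 0,"hand": 0},{"x": 0.06,"y": 0.146,"z": -0.371,"roll": 0,"hand": 0}])

```text
time_s: 8.88
eef_pos: [467.3, -322.6, 111.0]
ee_rot: [-1.211, 1.208, 1.209]
ft_force: [0.9, 0.6, 0.3]
finger_gap: 91.7
```

```bash
cat > chk.py <<'E'
from h import *
col={'yellow':(178,603,203.5),'green':(166,432.5,123),'blue':(182,425.5,258.5),'magenta':(160,612.5,48)}
cap={'yellow':48,'green':42,'blue':54,'magenta':44}
def chk(done,name):
  for n in('top','scene'):
    im,d=arm.get_image(n);cv2.imwrite(f'pics/{n}_{name}.png',cv2.convertScaleAbs(im[:,:,::-1],alpha=1.5));W=cloud(n,im,d);hsv=cv2.cvtColor(im,cv2.COLOR_RGB2HSV)
    for c,(h,x,y) in col.items():
        a,b=HSV[c];base=(np.hypot(W[...,0]-x,W[...,1]-y)<55)&(hsv[...,0]>=a-3)&(hsv[...,0]<=b+3)&(hsv[...,1]>100)&(d>0)
        for lab,z in(('collar',h+4),('captop',h+4+cap[c])):
            if lab=='captop' and c not in done: continue
            m=base&(abs(W[...,2]-z)<6)
            if m.sum()>10:
                cc,r=cv2.minEnclosingCircle(np.float32(W[m][:,:2]));print(n,c,lab,np.round(cc,1),round(r,1),'z',np.median(W[m][:,2]).round(1),m.sum())
            else: print(n,c,lab,'none')
E
python3 - <<'E'
from chk import *
chk(['magenta'],'m')
s=arm.state();print(s['time_s'],s['eef_pos'],s['finger_gap'],to(466.5,-323.5,12,s))
E
```

```text
top yellow collar [602.3 205.3] 34.2 z 181.6 439
top green collar [431.5 125.4] 34.2 z 169.8 460
top blue collar [424.7 260.1] 33.8 z 185.9 480
top magenta collar [611.   49.6] 33.6 z 163.6 120
top magenta captop [611.1  50.7] 27.9 z 207.7 386
scene yellow collar [604.  201.1] 35.0 z 181.7 286
scene green collar [433.5 121.2] 34.7 z 169.6 261
scene blue collar [426.4 254.7] 35.1 z 185.7 215
scene magenta collar [614.6  45. ] 34.1 z 163.8 219
scene magenta captop [612.7  48.1] 29.2 z 208.0 365
8.975 [ 467.6570831  -322.32078344  111.45569064] 91.75733410290512 [ 0.0995  0.0013 -0.0011]
```

View pics/scene_m.png

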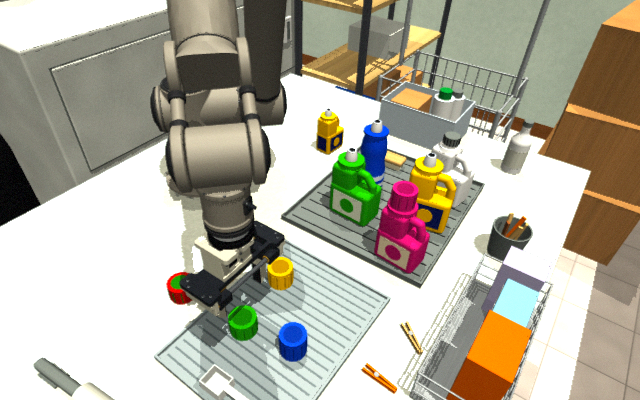

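The magenta cap is seated, with its top at z 208 as expected (scene pixel 404,197). The gripper is over the green cap at (243,322).

>>> arm_command(rows=[{"x": 0.04,"y": 0.001,"z": -0.001,"roll": 0,"hand": 0},{"x": 0.07,"y": 0.001,"z": -0.001,"roll": 0,"hand": 0},{"x": 0.09,"y": 0.001,"z": -0.001,"roll": 0,"hand": 0},{"x": 0.0995,"y": 0.001,"z": -0.001,"roll": 0,"hand": 0},{"x": 0.0995,"y": 0.001,"z": -0.001,"roll": 0,"hand": 0.2},{"x": 0.0995,"y": 0.001,"z": -0.001,"roll": 0,"hand": 0.4},{"x": 0.0995,"y": 0.001,"z": -0.001,"roll": 0,"hand": 0.6},{"x": 0.0995,"y": 0.001,"z": -0.001,"roll": 0,"hand": 0.6},{"x": 0.0995,"y": 0.001,"z": -0.001,"roll": 0,"hand": 0.6},{"x": 0.0995,"y": 0.001,"z": -0.001,"roll": 0,"hand": 0.6}])

```text
time_s: 10.22
eef_pos: [465.9, -324.1, 11.2]
ee_rot: [-1.21, 1.209, 1.209]
ft_force: [-0.0, -0.1, 4.2]
finger_gap: 60.0
```

Run:
```python
from h import *
s=arm.state();print(s['time_s'],s['eef_pos'],s['finger_gap'],s['ft_force'],to(432.5,123,262,s))
```

```text
10.225 [ 465.94307528 -324.11577133   11.15113755] 59.98317175615516 [-0.00528033 -0.12069474  4.20276833] [-0.2511  0.0329  0.447 ]
```

>>> arm_command(rows=[{"x": 0,"y": 0,"z": 0,"roll": 0,"hand": 0.7},{"x": -0.002,"y": 0,"z": 0,"roll": 0,"hand": 0.7},{"x": -0.01,"y": 0,"z": 0,"roll": 0,"hand": 0.7}])

```text
time_s: 10.6
eef_pos: [465.0, -323.4, 20.2]
ee_rot: [-1.208, 1.209, 1.212]
ft_force: [0.9, -0.3, -0.3]
finger_gap: 60.0
```

Run:
```python
from h import *
s=arm.state();print(s['time_s'],s['eef_pos'],s['finger_gap'],s['ft_force'],to(432.5,123,262,s))
im,d=arm.get_image('scene');cv2.imwrite('pics/g1.png',cv2.resize(im[230:390,150:350,::-1],(750,600)))
im,d=arm.get_image('wrist');cv2.imwrite('pics/g1w.png',im[:,:,::-1])
```

```text
10.6 [ 464.99527471 -323.35698274   20.15042536] 59.97058216204173 [ 0.87921902 -0.34078863 -0.30524108] [-0.2411  0.0326  0.4468]
```

View pics/g1.png

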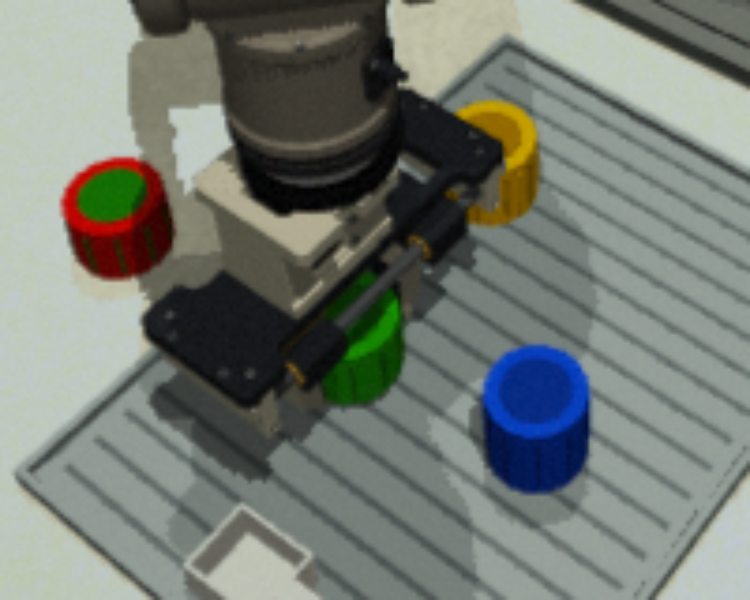

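View pics/g1w.png

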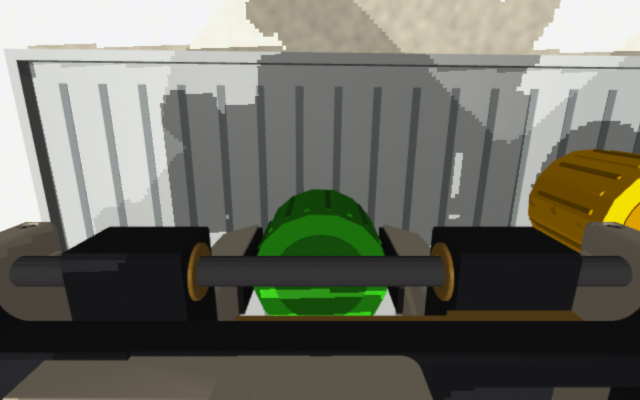

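The green cap is between the pads, at wrist pixel (320,265). I'll lift it a little and check the grip.

>>> arm_command(rows=[{"x": -0.01,"y": 0,"z": 0,"roll": 0,"hand": 0.7},{"x": -0.02,"y": 0,"z": 0,"roll": 0,"hand": 0.7},{"x": -0.02,"y": 0,"z": 0,"roll": 0,"hand": 0.7}])

```text
time_s: 11.08
eef_pos: [466.2, -324.4, 41.9]
ee_rot: [-1.212, 1.209, 1.208]
ft_force: [-1.1, 0.5, -1.1]
finger_gap: 59.9
```

Run:
```python
from h import *
s=arm.state();print(s['time_s'],s['eef_pos'],s['finger_gap'],s['ft_force'],to(432.5,123,262,s))
im,d=arm.get_image('scene');cv2.imwrite('pics/g2.png',cv2.resize(im[230:390,150:350,::-1],(750,600)))
im,d=arm.get_image('wrist');cv2.imwrite('pics/g2w.png',im[:,:,::-1])
```

```text
11.075 [ 466.21339587 -324.40494694   41.91518119] 59.91514132876273 [-1.06194184  0.52246498 -1.0971391 ] [-0.2208  0.033   0.4471]
```

View pics/g2.png

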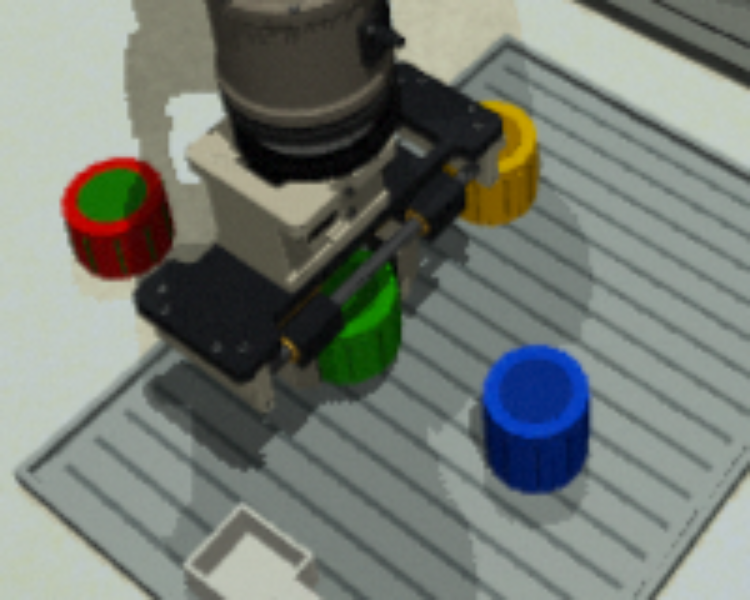

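View pics/g2w.png

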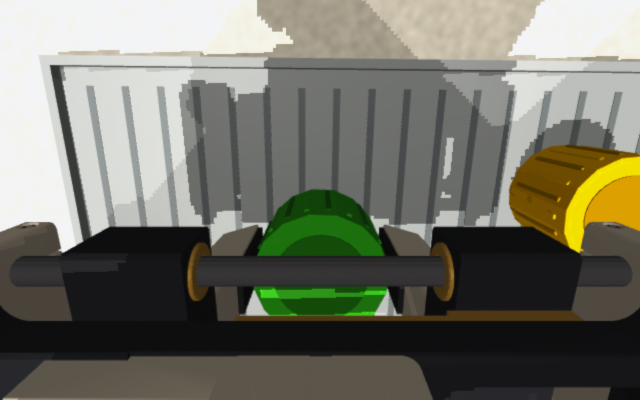

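>>> arm_command(rows=[{"x": -0.04,"y": 0,"z": 0,"roll": 0,"hand": 0.7},{"x": -0.09,"y": 0,"z": 0,"roll": 0,"hand": 0.7},{"x": -0.14,"y": 0,"z": 0.02,"roll": 0,"hand": 0.7},{"x": -0.18,"y": 0.005,"z": 0.06,"roll": 0,"hand": 0.7},{"x": -0.21,"y": 0.01,"z": 0.11,"roll": 0,"hand": 0.7},{"x": -0.221,"y": 0.015,"z": 0.16,"roll": 0,"hand": 0.7},{"x": -0.221,"y": 0.02,"z": 0.21,"roll": 0,"hand": 0.7},{"x": -0.221,"y": 0.025,"z": 0.26,"roll": 0,"hand": 0.7},{"x": -0.221,"y": 0.03,"z": 0.31,"roll": 0,"hand": 0.7},{"x": -0.221,"y": 0.033,"z": 0.36,"roll": 0,"hand": 0.7},{"x": -0.221,"y": 0.033,"z": 0.405,"roll": 0,"hand": 0.7},{"x": -0.221,"y": 0.033,"z": 0.435,"roll": 0,"hand": 0.7},{"x": -0.221,"y": 0.033,"z": 0.447,"roll": 0,"hand": 0.7},{"x": -0.221,"y": 0.033,"z": 0.447,"roll": 0,"hand": 0.7},{"x": -0.221,"y": 0.033,"z": 0.447,"roll": 0,"hand": 0.7}])

```text
time_s: 13.05
eef_pos: [432.4, 122.1, 261.6]
ee_rot: [-1.209, 1.21, 1.209]
ft_force: [0.8, -0.1, -0.6]
finger_gap: 59.7
```

Run:
```python
from wr import *
s=wcaps([('green',432,123,170)],'w3')
print(s['time_s'],s['eef_pos'],s['finger_gap'],to(432.5,123,176.5,s))
```

```text
green [432.7 122.7] 33.6 2408
13.05 [432.39355723 122.14381432 261.58819736] 59.70209071427999 [ 0.0851 -0.0001  0.0009]
```

View pics/w3.png

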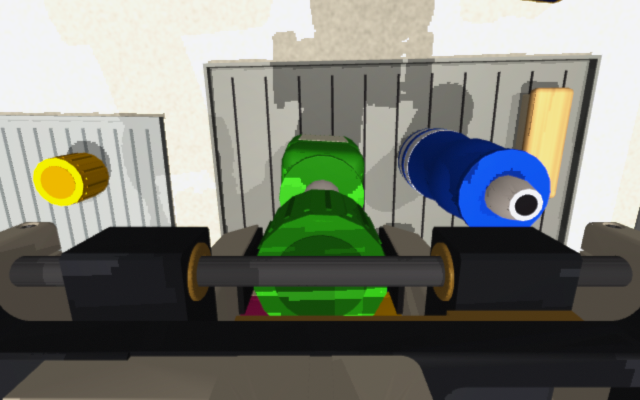

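The green cap is held square above the green spout, around wrist pixel (320,190). Lowering it now.

>>> arm_command(rows=[{"x": 0.03,"y": 0,"z": 0.001,"roll": 0,"hand": 0.7},{"x": 0.055,"y": 0,"z": 0.001,"roll": 0,"hand": 0.7},{"x": 0.072,"y": 0,"z": 0.001,"roll": 0,"hand": 0.7},{"x": 0.08,"y": 0,"z": 0.001,"roll": 0,"hand": 0.7},{"x": 0.084,"y": 0,"z": 0.001,"roll": 0,"hand": 0.7},{"x": 0.085,"y": 0,"z": 0.001,"roll": 0,"hand": 0.7},{"x": 0.085,"y": 0,"z": 0.001,"roll": 0,"hand": 0.7}])

```text
time_s: 13.98
eef_pos: [432.6, 124.1, 177.2]
ee_rot: [-1.21, 1.208, 1.209]
ft_force: [-0.4, -0.4, -0.2]
finger_gap: 59.7
```

>>> arm_command(rows=[{"x": 0.0005,"y": 0,"z": 0,"roll": 0,"hand": 0.3},{"x": 0.0005,"y": 0,"z": 0,"roll": 0,"hand": 0.2},{"x": 0.0005,"y": 0,"z": 0,"roll": 0,"hand": 0.18},{"x": 0.0005,"y": 0,"z": 0,"roll": 0,"hand": 0.18},{"x": -0.02,"y": 0,"z": 0,"roll": 0,"hand": 0.18},{"x": -0.06,"y": 0,"z": 0,"roll": 0,"hand": 0.18},{"x": -0.1,"y": 0,"z": 0,"roll": 0,"hand": 0.1},{"x": -0.1,"y": -0.005,"z": -0.05,"roll": 0,"hand": 0},{"x": -0.1,"y": -0.01,"z": -0.11,"roll": 0,"hand": 0},{"x": -0.1,"y": -0.014,"z": -0.17,"roll": 0,"hand": 0},{"x": -0.06,"y": -0.014,"z": -0.22,"roll": 0,"hand": 0},{"x": 0,"y": -0.014,"z": -0.27,"roll": 0,"hand": 0},{"x": 0.04,"y": -0.014,"z": -0.295,"roll": 0,"hand": 0},{"x": 0.066,"y": -0.014,"z": -0.304,"roll": 0,"hand": 0},{"x": 0.066,"y": -0.014,"z": -0.304,"roll": 0,"hand": 0},{"x": 0.066,"y": -0.014,"z": -0.304,"roll": 0,"hand": 0}])

```text
time_s: 15.98
eef_pos: [447.2, -179.8, 111.8]
ee_rot: [-1.211, 1.208, 1.209]
ft_force: [0.5, 0.7, 0.6]
finger_gap: 91.7
```

Run:
```python
from chk import *
chk(['magenta','green'],'g')
s=arm.state();print(s['time_s'],s['eef_pos'],s['finger_gap'],to(446.5,-179.5,13,s))
```

```text
top yellow collar [602.4 205.7] 34.3 z 181.7 438
top green collar [432.9 111.2] 30.1 z 169.5 75
top green captop [431.8 125.8] 28.0 z 212.0 405
top blue collar [424.6 260.4] 33.7 z 186.0 481
top magenta collar [611.9  50.3] 33.8 z 163.6 120
top magenta captop [610.5  50.6] 27.5 z 207.7 384
scene yellow collar [604.5 201.2] 35.3 z 181.8 289
scene green collar [434.6 119.3] 33.3 z 169.7 160
scene green captop [432.6 122.9] 30.3 z 211.7 279
scene blue collar [425.7 255.9] 35.9 z 185.8 214
scene magenta collar [614.8  44.5] 34.1 z 163.8 222
scene magenta captop [612.2  47.4] 29.9 z 207.9 370
16.075 [ 447.4685107  -179.68387675  112.23800454] 92.0519744753811 [0.0992 0.0012 0.0003]
```

View pics/scene_g.png

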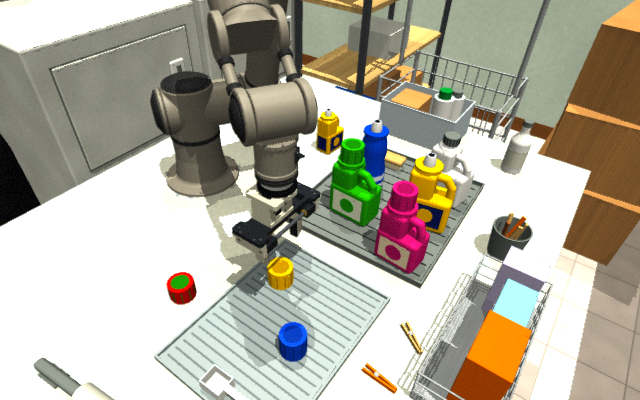

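The green cap is seated at scene (351,152), with its top at z 212 as expected. Next is the yellow cap at (281,273).

>>> arm_command(rows=[{"x": 0.04,"y": 0,"z": 0,"roll": 0,"hand": 0},{"x": 0.07,"y": 0,"z": 0,"roll": 0,"hand": 0},{"x": 0.09,"y": 0,"z": 0,"roll": 0,"hand": 0},{"x": 0.0985,"y": 0,"z": 0,"roll": 0,"hand": 0},{"x": 0.0985,"y": 0,"z": 0,"roll": 0,"hand": 0.2},{"x": 0.0985,"y": 0,"z": 0,"roll": 0,"hand": 0.4},{"x": 0.0985,"y": 0,"z": 0,"roll": 0,"hand": 0.6},{"x": 0.0985,"y": 0,"z": 0,"roll": 0,"hand": 0.7},{"x": 0.0985,"y": 0,"z": 0,"roll": 0,"hand": 0.7},{"x": 0.0985,"y": 0,"z": 0,"roll": 0,"hand": 0.7}])

```text
time_s: 17.32
eef_pos: [446.8, -180.0, 12.5]
ee_rot: [-1.21, 1.209, 1.209]
ft_force: [0.2, -0.9, 3.8]
finger_gap: 57.4
```

>>> arm_command(rows=[{"x": -0.01,"y": 0,"z": 0,"roll": 0,"hand": 0.7},{"x": -0.04,"y": 0,"z": 0,"roll": 0,"hand": 0.7},{"x": -0.08,"y": 0,"z": 0,"roll": 0,"hand": 0.7},{"x": -0.13,"y": 0,"z": 0,"roll": 0,"hand": 0.7},{"x": -0.18,"y": 0,"z": 0,"roll": 0,"hand": 0.7},{"x": -0.23,"y": 0,"z": 0,"roll": 0,"hand": 0.7},{"x": -0.255,"y": 0,"z": 0,"roll": 0,"hand": 0.7},{"x": -0.255,"y": 0,"z": 0,"roll": 0,"hand": 0.7}])

```text
time_s: 18.32
eef_pos: [447.1, -180.2, 269.3]
ee_rot: [-1.213, 1.208, 1.206]
ft_force: [1.3, 0.2, -1.5]
finger_gap: 57.3
```

Run:
```python
from h import *
s=arm.state();print(s['time_s'],s['eef_pos'],s['finger_gap'],to(603.3,203,266,s))
im,d=arm.get_image('wrist');cv2.imwrite('pics/y1w.png',im[:,:,::-1])
```

```text
18.325 [ 447.05503762 -180.20496873  269.25855715] 57.25421430826271 [ 0.003  -0.1565  0.3831]
```

View pics/y1w.png

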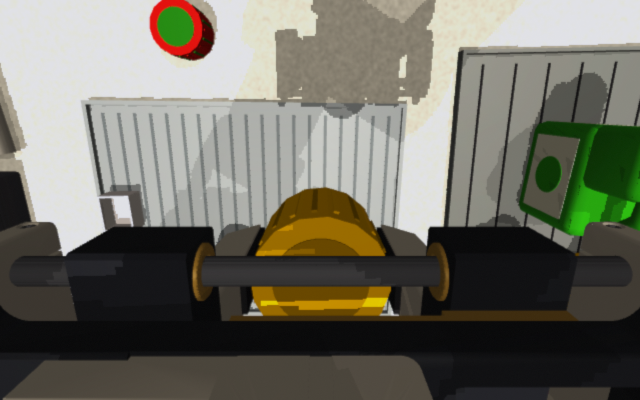

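>>> arm_command(rows=[{"x": 0,"y": -0.01,"z": 0.025,"roll": 0,"hand": 0.7},{"x": 0,"y": -0.027,"z": 0.067,"roll": 0,"hand": 0.7},{"x": 0,"y": -0.046,"z": 0.112,"roll": 0,"hand": 0.7},{"x": 0,"y": -0.065,"z": 0.158,"roll": 0,"hand": 0.7},{"x": 0,"y": -0.083,"z": 0.204,"roll": 0,"hand": 0.7},{"x": 0,"y": -0.102,"z": 0.25,"roll": 0,"hand": 0.7},{"x": 0,"y": -0.12,"z": 0.295,"roll": 0,"hand": 0.7},{"x": 0,"y": -0.138,"z": 0.338,"roll": 0,"hand": 0.7},{"x": 0,"y": -0.151,"z": 0.37,"roll": 0,"hand": 0.7},{"x": 0,"y": -0.1565,"z": 0.383,"roll": 0,"hand": 0.7},{"x": 0,"y": -0.1565,"z": 0.383,"roll": 0,"hand": 0.7},{"x": 0,"y": -0.1565,"z": 0.383,"roll": 0,"hand": 0.7}])

```text
time_s: 19.88
eef_pos: [602.5, 201.9, 266.9]
ee_rot: [-1.209, 1.21, 1.209]
ft_force: [-0.3, -0.2, -0.4]
finger_gap: 57.4
```

Run:
```python
from wr import *
s=wcaps([('yellow',603,203,182)],'w4')
print(s['time_s'],s['eef_pos'],s['finger_gap'],to(603.3,203.2,189.5,s))
```

```text
yellow [603.1 203.1] 33.6 2287
19.875 [602.46046186 201.90966329 266.89618061] 57.40195431810291 [ 0.0774 -0.0009  0.0013]
```

View pics/w4.png

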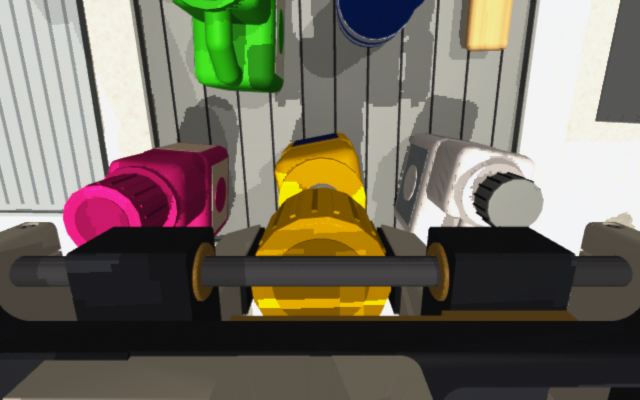

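The yellow cap is over the large yellow jug (wrist collar fit 603.1, 203.1). Lowering it now.

>>> arm_command(rows=[{"x": 0.03,"y": -0.001,"z": 0.001,"roll": 0,"hand": 0.7},{"x": 0.052,"y": -0.001,"z": 0.001,"roll": 0,"hand": 0.7},{"x": 0.067,"y": -0.001,"z": 0.001,"roll": 0,"hand": 0.7},{"x": 0.074,"y": -0.001,"z": 0.001,"roll": 0,"hand": 0.7},{"x": 0.0765,"y": -0.001,"z": 0.001,"roll": 0,"hand": 0.7},{"x": 0.0775,"y": -0.001,"z": 0.001,"roll": 0,"hand": 0.7},{"x": 0.0775,"y": -0.001,"z": 0.001,"roll": 0,"hand": 0.7}])

```text
time_s: 20.8
eef_pos: [604.0, 204.3, 190.3]
ee_rot: [-1.21, 1.208, 1.209]
ft_force: [-0.5, -0.2, -0.3]
finger_gap: 57.3
```

>>> arm_command(rows=[{"x": 0.0007,"y": 0,"z": 0,"roll": 0,"hand": 0.3},{"x": 0.0007,"y": 0,"z": 0,"roll": 0,"hand": 0.2},{"x": 0.0007,"y": 0,"z": 0,"roll": 0,"hand": 0.2},{"x": 0.0007,"y": 0,"z": 0,"roll": 0,"hand": 0.2},{"x": -0.02,"y": 0,"z": 0,"roll": 0,"hand": 0.2},{"x": -0.06,"y": 0,"z": 0,"roll": 0,"hand": 0.2},{"x": -0.1,"y": 0,"z": 0,"roll": 0,"hand": 0.1},{"x": -0.1,"y": 0.005,"z": -0.05,"roll": 0,"hand": 0},{"x": -0.1,"y": 0.01,"z": -0.11,"roll": 0,"hand": 0},{"x": -0.1,"y": 0.015,"z": -0.17,"roll": 0,"hand": 0},{"x": -0.1,"y": 0.02,"z": -0.23,"roll": 0,"hand": 0},{"x": -0.1,"y": 0.028,"z": -0.29,"roll": 0,"hand": 0},{"x": -0.08,"y": 0.028,"z": -0.34,"roll": 0,"hand": 0},{"x": -0.04,"y": 0.028,"z": -0.39,"roll": 0,"hand": 0},{"x": 0,"y": 0.028,"z": -0.43,"roll": 0,"hand": 0},{"x": 0.04,"y": 0.028,"z": -0.475,"roll": 0,"hand": 0},{"x": 0.074,"y": 0.028,"z": -0.504,"roll": 0,"hand": 0},{"x": 0.074,"y": 0.028,"z": -0.504,"roll": 0,"hand": 0},{"x": 0.074,"y": 0.028,"z": -0.504,"roll": 0,"hand": 0}])

```text
time_s: 23.18
eef_pos: [576.6, -299.5, 116.5]
ee_rot: [-1.21, 1.208, 1.209]
ft_force: [0.5, -0.6, -0.0]
finger_gap: 91.8
```

Run:
```python
from chk import *
chk(['magenta','green','yellow'],'y')
s=arm.state();print(s['time_s'],s['eef_pos'],s['finger_gap'],to(575.5,-300.8,14,s))
```

```text
top yellow collar [601.6 204.1] 34.1 z 182.0 137
top yellow captop [601.5 206.8] 28.8 z 230.0 453
top green collar [431.2 124.7] 33.8 z 170.0 112
top green captop [431.4 126.4] 28.4 z 212.0 453
top blue collar [424.5 260.3] 33.8 z 185.8 480
top magenta collar [611.8  50.2] 33.6 z 163.3 117
top magenta captop [611.   50.9] 28.0 z 207.6 386
scene yellow collar [605.3 200.3] 34.5 z 181.9 177
scene yellow captop [604.6 203. ] 30.9 z 229.9 298
scene green collar [450.1 117.3] 29.3 z 169.7 110
scene green captop [432. 123.] 30.7 z 211.9 281
scene blue collar [426.  255.6] 36.6 z 185.6 210
scene magenta collar [614.5  45.3] 34.2 z 164.0 223
scene magenta captop [612.8  47.3] 29.0 z 208.0 369
23.275 [ 577.10738546 -299.13007171  117.50906702] 92.05096977893803 [ 0.1035  0.0019 -0.0015]
```

View pics/scene_y.png

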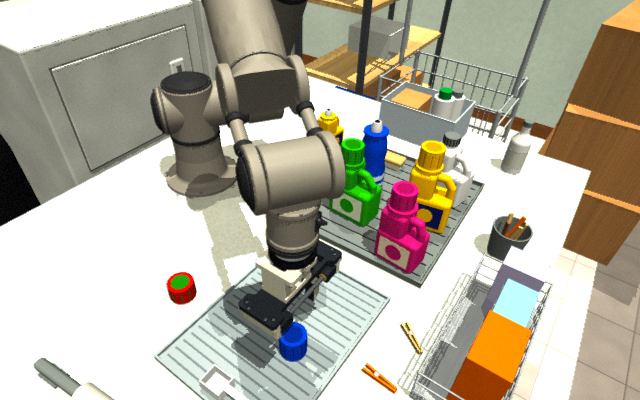

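The yellow cap is seated at (431,158), with its top at z 230 as expected. The blue cap at (293,341) is the last one.

>>> arm_command(rows=[{"x": 0.04,"y": 0.001,"z": -0.001,"roll": 0,"hand": 0},{"x": 0.07,"y": 0.001,"z": -0.001,"roll": 0,"hand": 0},{"x": 0.09,"y": 0.001,"z": -0.001,"roll": 0,"hand": 0},{"x": 0.102,"y": 0.001,"z": -0.001,"roll": 0,"hand": 0},{"x": 0.102,"y": 0.001,"z": -0.001,"roll": 0,"hand": 0.2},{"x": 0.102,"y": 0.001,"z": -0.001,"roll": 0,"hand": 0.4},{"x": 0.102,"y": 0.001,"z": -0.001,"roll": 0,"hand": 0.6},{"x": 0.102,"y": 0.001,"z": -0.001,"roll": 0,"hand": 0.7},{"x": 0.102,"y": 0.001,"z": -0.001,"roll": 0,"hand": 0.7},{"x": 0.102,"y": 0.001,"z": -0.001,"roll": 0,"hand": 0.7}])

```text
time_s: 24.52
eef_pos: [575.3, -301.0, 14.1]
ee_rot: [-1.21, 1.209, 1.209]
ft_force: [-0.5, -0.0, 2.0]
finger_gap: 54.0
```

>>> arm_command(rows=[{"x": -0.01,"y": 0,"z": 0,"roll": 0,"hand": 0.7},{"x": -0.04,"y": 0,"z": 0,"roll": 0,"hand": 0.7},{"x": -0.08,"y": 0,"z": 0,"roll": 0,"hand": 0.7},{"x": -0.13,"y": 0,"z": 0,"roll": 0,"hand": 0.7},{"x": -0.18,"y": 0,"z": 0,"roll": 0,"hand": 0.7},{"x": -0.23,"y": 0,"z": 0,"roll": 0,"hand": 0.7},{"x": -0.27,"y": 0,"z": 0,"roll": 0,"hand": 0.7},{"x": -0.275,"y": 0,"z": 0,"roll": 0,"hand": 0.7},{"x": -0.275,"y": 0,"z": 0,"roll": 0,"hand": 0.7}])

```text
time_s: 25.65
eef_pos: [574.8, -300.6, 288.3]
ee_rot: [-1.209, 1.209, 1.21]
ft_force: [0.4, 0.6, -0.3]
finger_gap: 54.4
```

Run:
```python
from h import *
s=arm.state();print(s['time_s'],s['eef_pos'],s['finger_gap'],to(425.3,258,285,s))
im,d=arm.get_image('wrist');cv2.imwrite('pics/b1w.png',im[:,:,::-1])
```

```text
25.65 [ 574.82632076 -300.64264246  288.26039677] 54.360117485770175 [0.0036 0.1491 0.5587]
```

View pics/b1w.png

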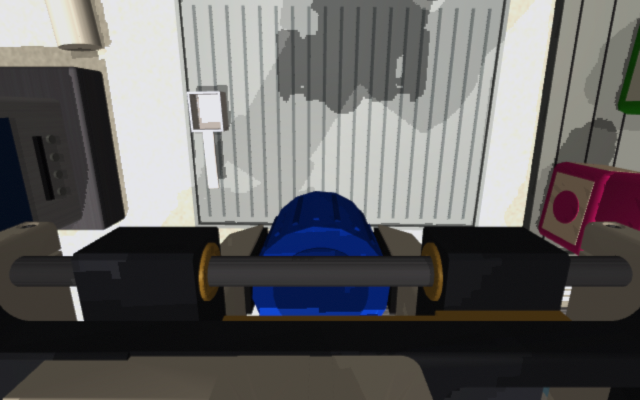

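>>> arm_command(rows=[{"x": 0,"y": 0.006,"z": 0.024,"roll": 0,"hand": 0.7},{"x": 0,"y": 0.018,"z": 0.067,"roll": 0,"hand": 0.7},{"x": 0,"y": 0.03,"z": 0.113,"roll": 0,"hand": 0.7},{"x": 0,"y": 0.043,"z": 0.16,"roll": 0,"hand": 0.7},{"x": 0,"y": 0.055,"z": 0.207,"roll": 0,"hand": 0.7},{"x": 0,"y": 0.068,"z": 0.254,"roll": 0,"hand": 0.7},{"x": 0,"y": 0.08,"z": 0.3,"roll": 0,"hand": 0.7},{"x": 0,"y": 0.093,"z": 0.347,"roll": 0,"hand": 0.7},{"x": 0,"y": 0.105,"z": 0.394,"roll": 0,"hand": 0.7},{"x": 0,"y": 0.118,"z": 0.44,"roll": 0,"hand": 0.7},{"x": 0,"y": 0.13,"z": 0.487,"roll": 0,"hand": 0.7},{"x": 0,"y": 0.141,"z": 0.527,"roll": 0,"hand": 0.7},{"x": 0,"y": 0.147,"z": 0.552,"roll": 0,"hand": 0.7},{"x": 0,"y": 0.149,"z": 0.559,"roll": 0,"hand": 0.7},{"x": 0,"y": 0.149,"z": 0.559,"roll": 0,"hand": 0.7},{"x": 0,"y": 0.149,"z": 0.559,"roll": 0,"hand": 0.7}])

```text
time_s: 27.7
eef_pos: [426.0, 257.1, 288.4]
ee_rot: [-1.209, 1.21, 1.209]
ft_force: [-0.0, 0.1, -0.1]
finger_gap: 54.6
```

Run:
```python
from wr import *
s=wcaps([('blue',425,258,186)],'w5')
print(s['time_s'],s['eef_pos'],s['finger_gap'],to(425.3,258,195,s))
```

```text
blue [426.4 258.3] 33.8 2466
27.7 [425.95374571 257.0939697  288.37854828] 54.56452263942194 [0.0934 0.0006 0.001 ]
```

View pics/w5.png

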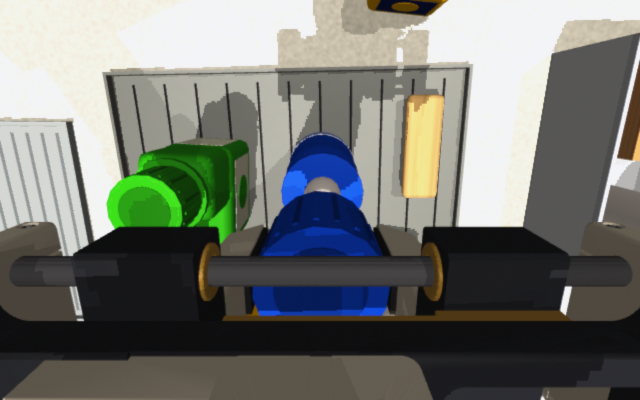

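The blue cap is over the blue jug (wrist collar fit 426.4, 258.3), and the green cap on the left is well clear.

>>> arm_command(rows=[{"x": 0.03,"y": 0,"z": 0.001,"roll": 0,"hand": 0.7},{"x": 0.058,"y": 0,"z": 0.001,"roll": 0,"hand": 0.7},{"x": 0.08,"y": 0,"z": 0.001,"roll": 0,"hand": 0.7},{"x": 0.089,"y": 0,"z": 0.001,"roll": 0,"hand": 0.7},{"x": 0.0925,"y": 0,"z": 0.001,"roll": 0,"hand": 0.7},{"x": 0.0935,"y": 0,"z": 0.001,"roll": 0,"hand": 0.7},{"x": 0.0935,"y": 0,"z": 0.001,"roll": 0,"hand": 0.7}])

```text
time_s: 28.62
eef_pos: [426.1, 259.2, 195.9]
ee_rot: [-1.21, 1.208, 1.209]
ft_force: [-0.5, 0.6, -0.5]
finger_gap: 54.1
```

>>> arm_command(rows=[{"x": 0.0008,"y": 0,"z": 0,"roll": 0,"hand": 0.3},{"x": 0.0008,"y": 0,"z": 0,"roll": 0,"hand": 0.22},{"x": 0.0008,"y": 0,"z": 0,"roll": 0,"hand": 0.2},{"x": 0.0008,"y": 0,"z": 0,"roll": 0,"hand": 0.2},{"x": -0.02,"y": 0,"z": 0,"roll": 0,"hand": 0.2},{"x": -0.06,"y": 0,"z": 0,"roll": 0,"hand": 0.2},{"x": -0.11,"y": 0,"z": 0,"roll": 0,"hand": 0.2},{"x": -0.12,"y": 0,"z": -0.05,"roll": 0,"hand": 0.2},{"x": -0.12,"y": 0,"z": -0.11,"roll": 0,"hand": 0.2},{"x": -0.12,"y": 0,"z": -0.17,"roll": 0,"hand": 0.2},{"x": -0.12,"y": 0,"z": -0.23,"roll": 0,"hand": 0.2},{"x": -0.12,"y": 0,"z": -0.29,"roll": 0,"hand": 0.2},{"x": -0.12,"y": 0,"z": -0.35,"roll": 0,"hand": 0.2},{"x": -0.12,"y": 0,"z": -0.41,"roll": 0,"hand": 0.2},{"x": -0.12,"y": 0,"z": -0.45,"roll": 0,"hand": 0.2},{"x": -0.12,"y": 0,"z": -0.45,"roll": 0,"hand": 0.2},{"x": -0.12,"y": 0,"z": -0.45,"roll": 0,"hand": 0.2}])

```text
time_s: 30.75
eef_pos: [425.9, -190.3, 315.1]
ee_rot: [-1.209, 1.209, 1.21]
ft_force: [-0.3, 0.4, 0.3]
finger_gap: 73.5
```

Run:
```python
from chk import *
chk(['magenta','green','yellow','blue'],'b')
s=arm.state();print(s['time_s'],s['eef_pos'],s['finger_gap'],s['ft_force'])
```

```text
top yellow collar [602.1 204.9] 33.8 z 181.9 144
top yellow captop [602.5 207.1] 29.1 z 230.0 447
top green collar [431.7 125.2] 34.0 z 169.9 128
top green captop [431.  126.7] 28.9 z 212.1 454
top blue collar [424.1 259.6] 33.4 z 185.7 173
top blue captop [425.1 261.5] 27.2 z 240.1 441
top magenta collar [610.9  50. ] 33.3 z 163.7 118
top magenta captop [610.5  50.6] 27.8 z 207.9 388
scene yellow collar [604.7 200.4] 33.7 z 182.0 177
scene yellow captop [604.8 202.5] 30.5 z 230.0 301
scene green collar [434.1 119.3] 33.6 z 170.0 157
scene green captop [433.9 123.1] 30.0 z 211.8 277
scene blue collar [428.4 256.3] 34.7 z 185.7 142
scene blue captop [427.3 257.1] 27.5 z 240.0 201
scene magenta collar [615.   45.9] 34.4 z 163.7 222
scene magenta captop [610.3  46.5] 29.4 z 208.1 367
30.85 [ 426.13628342 -189.75708768  315.34437719] 73.29880753855562 [ 0.23951479 -0.13645169  0.04116348]
```

View pics/scene_b.png

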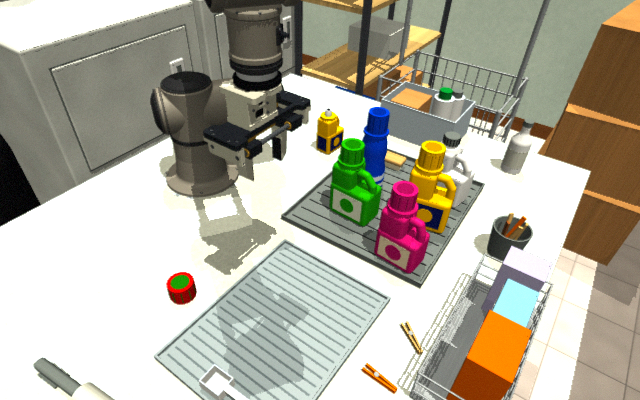

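View pics/top_b.png

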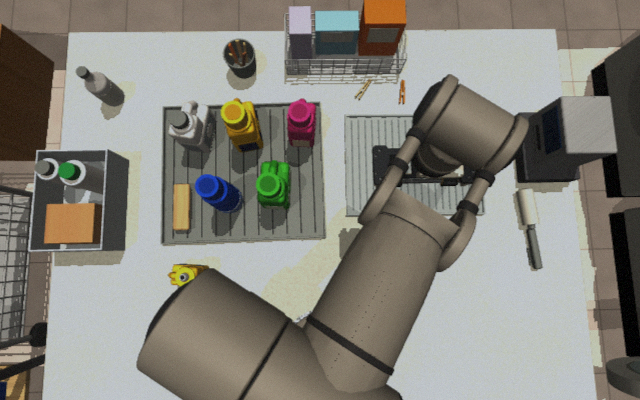

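Both views show all four caps seated: blue (377,133), green (351,152), yellow (431,158) and magenta (404,197) in the scene picture. The jugs have not moved, and the gripper is clear over the empty tray. Handing in.

```bash
python3 -c "
from station import arm
print(arm.finish_job())"
```

```text
the job is handed in; nothing more can be done
None
```

I put all four caps on the jugs of their own colours, in the order magenta, green, yellow, blue, and handed the job in at about 31 s. The hand-in reported no verdict.

**Last checks (top and scene cameras):**
- **Height:** the cap tops measured z = 208, 212, 230 and 240 mm for magenta, green, yellow and blue. That matches a rim flat on the collar to within about 0.3 mm.
- **Centring:** each cap centre is within about 3 mm of its collar centre in both views, except magenta in the scene view. That one read about 5 mm off, where the collar was partly hidden by the cap; the top view gave under 1 mm.
- **Jugs:** the open jugs' collars measured where they were at the start, within camera noise. I checked the bleach jug only by eye, and it looked unmoved. The gripper finished clear of everything.

**Disagreements:**
- The scene camera's positions differed from the top camera's by 2–5 mm, so I used values between them and confirmed each collar with the wrist camera.
- The finger gap on the green cap read 60 mm against the stated 56 mm. I took this to be its ribs, and a small test lift confirmed the grip held.

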